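# Offer the squeeze ball to the arm cushion

### The arm

A 6-joint arm with a two-finger parallel gripper is mounted at the origin on the work surface. World frame = base frame: x ahead of the robot, y to its left, z up, the work surface at z = 0. Lengths are in m, angles in rad, forces in N, time in s.
With the tool pointing down it reaches from about 0.35 to 0.775 m from the base axis. Payload 5.5 kg.
Tool frame: the origin (TCP) lies at the very end of the fingers, on their centre line; the grasp point (between the pads) lies 19 mm behind it; z points along the fingers, y is the direction in which the jaws open and shut (so a half turn about z gives the same grasp; the last joint's range is limited). The gripper opens to 85 mm and grips with 20 to 120 N. Pads are 22 mm wide; open, the fingers measure 114 mm over their backs; the gripper's body (76 mm by 85 mm) begins 54 mm behind the grasp point. The pads swing forward as they close: fully open they stand 13 mm farther back than shut.
Start: joints at [-1.434, 0.313, 0.046, 1.304, 0, 1.431], TCP at [0.157, -0.553, 0.231] pointing down, gripper open.
Joint ranges: [-2.76, 2.76], [-0.86, 1.69], [-1.03, 1.26], [-2.2, 2.34], [-1.47, 1.5], [-3.14, 3.14]. Speed limits (rad/s): [2.57, 2.57, 3.14, 3.14, 3.14, 3.14].

### API

Orientations are given as a unit quaternion [w, x, y, z].
In Python, from workcell import get_state, read_camera, hand_in, find_in, silhouettes gives the robot as it stands. The module is installed in compiled form; this text tells all that it offers.
- The arm moves only by the tool send_rows, never from a script. Its argument "deltas" is a list that holds one entry, the list of rows, each a list of 6 numbers: the shift along the world's x, y, z in cm, then the turn, a rotation vector about the world's x, y, z in degrees. In form: [[[dx, dy, dz, wx, wy, wz], ...]]. A call has 1 to 12 rows; each row is the pose to reach, as a shift and turn from the pose commanded when the call began; what a row does not reach only later rows make up. A row lasts 1/10 s, in which the tool goes at most 50 mm and 8.59 degrees, less where a joint would pass 70% of its speed; a pose out of reach is approached as far as the arm can. A call with a gripper value outside its range is refused whole. "jaw" is the opening, from -1 (shut) to 1 (fully open), so that 0 is half open, set as the call begins (left out, the last holds). The fingers move at their own pace and stop on an object; "force" is the grip in N (left out, the last holds). Time passes only in rows, so rows that repeat a pose let the fingers close. It gives the time, the measured TCP pose, the force and the opening at its end, in the units of the state.
- get_state(): the state, without advancing time (a new reading comes with each control period).
- read_camera(name): name is "side" or "top"; returns a dict with "img" (420x560x3 uint8, red, green, blue), "z_map" (420x560 float32, m along the optical axis (not along the pixel's ray), 0 where there is no reading), "vfov" (degrees; the focal length in pixels is half the picture's height over the tangent of half this angle, whatever the lens; pixels are square), "cx", "cy" (the principal point, pixels), "R" (3x3) and "t" (3): a world point X has camera coordinates R X + t. Camera axes: x right, y down, z forward; pixel columns grow to the right and rows downward; lengths in m; the calibration is good to about 2 mm. A picture is of the moment at which its call begins.
- hand_in(): hands the job in, once; it reports no verdict.
Trained networks look in a picture, given as the dict that the camera call returned (one of the last four; its "shot" number tells which), for a name from the list of things; names that differ only in an ending like _2 or _b are one class to them, and where a whole thing is asked for, a point or a joint stands for the part that bears it (a point fixed in the world has none). Each returns a list of dicts, best first, with "conf" (0 to 1); they miss things now and then, are a little off and sometimes report something else, mostly with a low value. They report only what shows in the picture. A call takes as long as a camera call. They do not tell look-alikes from the thing itself.
- find_in(picture, thing): "box" ([centre column, centre row, width, height] in pixels, round what is visible of it).
- silhouettes(picture, thing): "mask" (420x560 bool, what is visible of it) and "box" ([centre column, centre row, width, height] in pixels, round what is visible of it).
The state is a dict: "clock": time; "joint_pos": joint angles; "qvel": joint speeds; "tau": joint torques, N m; "tcp_pos": TCP position; "orientation": TCP orientation; "wrist_force": force on the tool from outside, world axes, zero at the start; "ft_torque": the same for the moment, N m; "finger_gap": finger opening in m.
Only numpy, scipy, OpenCV 4.12 (cv2) and the standard library are available. Lean on these libraries where they do the work, as an engineer would, in place of code of your own. Each camera call takes 0.05 s, during which the arm holds its last target.

### The job

A patient is about to have an injection and wants the squeeze ball: take the white dish by the black bar handle over it, lift it straight up about 10 cm, and then, held up there over the tray, turn it level through roughly a quarter turn until its orange lip points squarely at the long side of the blue arm cushion. The loose green ball must ride untouched in the middle of the dish throughout, and the syringes and the bottle must stay where they are. Finish while still holding the dish there: raised, level, at rest, with the ball in the middle.

Things in the scene. Friction and masses are not known exactly. Their poses are not given: they have to be found in the camera images.
- dish: Loose round white enamelled steel dish, 0.25 to 0.5 kg, 160 mm across, rim 34 mm high, inside a 12 degree cone, lowest in the middle. A black bar handle runs over its middle along its y on two thin posts at y = +83 and -83 mm. An orange lip sticks out of a gap in the rim at +x, to 105 mm from the centre. Origin: centre of its underside, on the tray floor at the start; z up, x towards the lip.
- dish_handle (a point): Middle of the black bar handle, 115 mm above the dish's underside, over its centre; rigidly joined to the dish, axes as dish. The bar is flat-sided: 16 mm thick (along x), 22 mm tall (104 to 126 mm above the underside), 171 mm long (along y). Pinch it here from above, across its thickness.
- dish_center (a point): Lowest point of the inside of the dish, its middle, 6 mm above the underside. Axes as dish.
- dish_lip (a point): Outer part of the orange lip, 100 mm from the dish's centre along its x, 26 mm above its underside. Lip 42 mm wide.
- ball_center (a point): Centre of the loose green squeeze ball, 40 mm across, 30 to 55 g, free to roll in the dish. It rests over the middle of the dish, its centre 26 mm above the dish's underside, its top 57 mm below the handle bar.
- cushion: Blue arm cushion on a white base, fixed to the table, on the left or on the right of the tray. 300 mm long (its x), 130 mm wide (its y), 70 mm high. Origin: centre of its underside; x along its long side, so its y axis is square to the long side.
- cushion_top (a point): Centre of the cushion's top, 70 mm above the table. Axes as cushion.
- tray: Fixed shallow steel instrument tray on the table, 300 mm (its x) by 500 mm (its y), walls 3 mm thick and 18 mm high; the floor is 3 mm above the table. Origin: centre of its underside. The dish and the syringes stand in it; flat swab packets lie at its -y end.
- sharps_bin: Yellow sharps bin, fixed, 165 x 135 mm, 154 mm high, on the side opposite to the cushion. Origin: centre of its underside. Keep clear.
- syringe_a: Bystander: capped orange syringe lying in the +y end of the tray, 145 mm long (its x), 26 mm wide, 18 mm high, light. Origin: underside, near the middle of its length. To be left where it lies.
- syringe_b: Bystander: a second syringe like the first, in the same end of the tray.
- bottle: Bystander: clear hand-rub pump bottle beyond the tray, 68 mm across, 173 mm high. Origin: centre of its underside. To be left standing.
There are look-alikes about, which are no part of the job. Of the things that look like the part that bears ball_center, the middle-sized one is meant.

How it is judged:
By the outcome, as a careful person would: the job done as asked, in the order asked, and still so for the second after the job is handed in, while the arm keeps its last pose, push and grip.
It also fails if it takes over 35 s, if anything falls off the work surface, if the arm or the gripper's body presses on something with over 40 N, if the wrist force passes 120 N, or if a joint passes its speed limit or range.

## Working session

There is one attempt and no reset: what is moved stays moved. The work goes in short steps, Python scripts to look and compute and a tool call to move; the robot and the scene stay as the last step left them, time stands still between calls to the robot, and variables do not carry over. Pictures are saved under pics/ and viewed, and the job is handed in when it is done.

Besides the shell and the picture viewer there is one more tool, called as a command line: name --argument value ..., lists and objects as JSON in quotes. send_rows: Moves the arm, as the interface text tells. Its arguments: {"type":"object","properties":{"deltas":{"type":"array","items":{"type":"array","items":{"type":"array","items":{"type":"number"}}}},"jaw":{"type":"number"},"force":{"type":"number"}},"required":["deltas"]}

```bash
mkdir -p pics
cat > h.py <<'E'
import numpy as np, cv2
from workcell import *
def f(p): return p['img'].shape[0]/2/np.tan(np.radians(p['vfov'])/2)
def world(p,u,v,z=None):
    z=p['z_map'][int(round(v)),int(round(u))] if z is None else z
    c=np.array([(u-p['cx'])/f(p)*z,(v-p['cy'])/f(p)*z,z]); return p['R'].T@(c-p['t'])
def cloud(p,m=None):
    v,u=np.nonzero((p['z_map']>0)&(m if m is not None else True))
    z=p['z_map'][v,u]; c=np.stack([(u-p['cx'])/f(p)*z,(v-p['cy'])/f(p)*z,z],1)
    return (c-p['t'])@p['R'],u,v
def save(p,n): cv2.imwrite('pics/'+n,p['img'][:,:,::-1])
E
python3 - <<'E'
from h import *
for n in['top','side']:
    p=read_camera(n); save(p,n+'1.png'); print(n,p['vfov'],p['cx'],p['cy'],p['R'].T@-p['t'],p['R'][2])
    np.savez(n+'1.npz',**{k:v for k,v in p.items()})
    for th in['dish','dish_handle','dish_lip','ball_center','cushion']:
        for d in find_in(p,th): print(th,np.round(d['box'],1),round(d['conf'],2))
print(get_state())
E
```

```text
top 47.13026668074534 280.36091618512097 207.59283993280553 [ 0.50082415 -0.01835787  1.32092785] [ 0.07025144  0.00297987 -0.99752486]
dish [272.6 249.   65.3  70. ] 0.74
dish [115.2 247.6  60.7 110.5] 0.6
dish_handle [271.9 250.3  62.9  74.7] 0.84
dish_handle [273.3 252.   12.4  17. ] 0.33
dish_lip [271.9 252.7  63.5  69.8] 0.59
ball_center [230.1 160.9  21.   25.1] 0.57
ball_center [216.8 246.6  11.5   9.4] 0.49
cushion [113.6 247.2  51.7 111.9] 0.7
side 56.720066875218684 281.3747229679439 209.37248125740717 [0.5517641  0.75195778 0.63048956] [ 0.03877858 -0.80882635 -0.58676754]
dish [327.8 218.5  75.5  76.3] 0.84
dish_handle [327.9 219.3  73.9  81.8] 0.75
dish_handle [215.5 194.   29.2  63.4] 0.35
ball_center [220.2 259.5  18.4  24.4] 0.63
ball_center [330.9 235.1  17.   14.7] 0.56
ball_center [325.5 279.8  16.4  11.9] 0.55
cushion [332.3 388.8 201.2  62.5] 0.98
{'clock': 0.6, 'joint_pos': array([-1.43358522e+00,  3.13203841e-01,  4.61310713e-02,  1.30358739e+00,
       -1.40439602e-05,  1.43120632e+00]), 'qvel': array([-0.0015624 , -0.00026866, -0.00056312,  0.00044251, -0.00176545,
        0.00024044]), 'tau': array([-1.21996320e-03, -4.80151141e+01,  2.98663616e+01,  3.04272089e-04,
       -1.03601019e-04, -2.07993558e-06]), 'tcp_pos': array([ 0.15713654, -0.55317549,  0.23133373]), 'orientation': array([ 6.80734201e-05,  9.90437919e-01,  1.37959140e-01, -7.10295500e-06]), 'wrist_force': array([ 0.00912438,  0.99407748, -0.24181219]), 'ft_torque': array([ 0.0266782 ,  0.01620555, -0.03382433]), 'finger_gap': 0.08565879542012565}
```

View pics/top1.png

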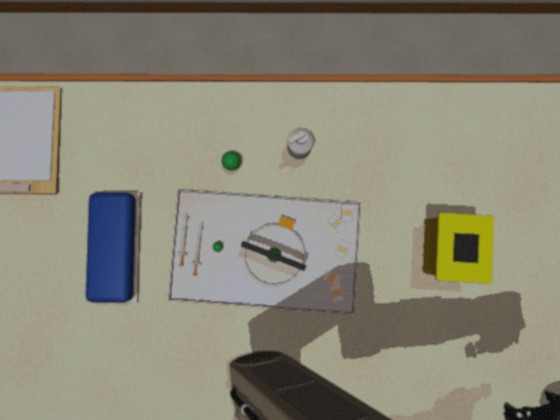

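View pics/side1.png

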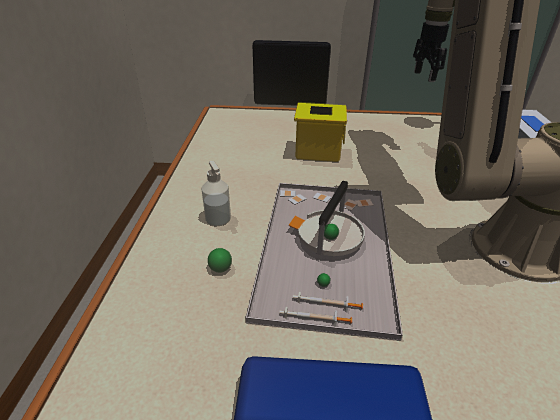

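Run:
```python
import cv2
a=cv2.imread('pics/top1.png')[190:310,200:350]; cv2.imwrite('pics/topc.png',cv2.resize(a,None,fx=5,fy=5,interpolation=2))
a=cv2.imread('pics/side1.png')[150:300,200:400]; cv2.imwrite('pics/sidec.png',cv2.resize(a,None,fx=4,fy=4,interpolation=2))
```

```text
(no output)
```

View pics/topc.png

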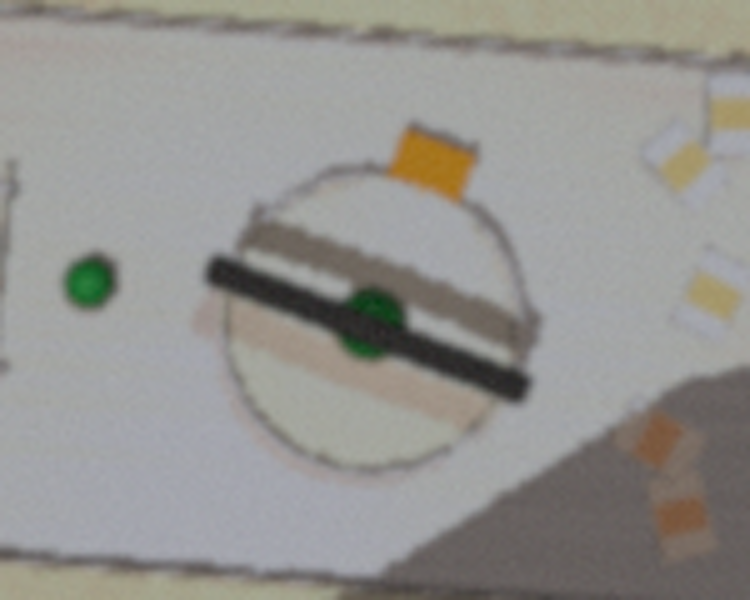

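View pics/sidec.png

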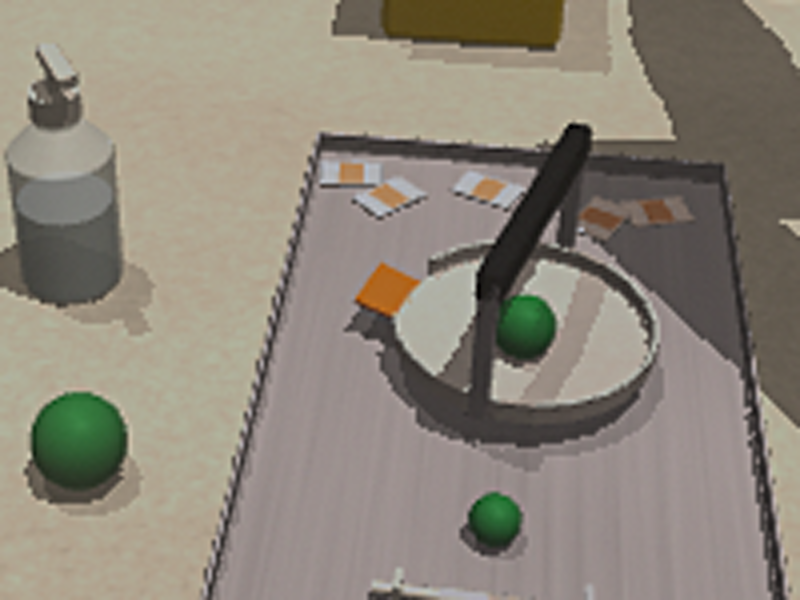

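The three green balls are the large one on the table (side 220,260), the small one in the tray (324,280) and the middle-sized one in the dish (331,231). The middle-sized one is meant, and it's in the dish under the black bar. The crops confirm this. The lip points away from the robot (top 287,222) and the cushion is on the left, so it's a turn to the left. Next I measure the poses.

```bash
cat > meas.py <<'E'
from h import *
def line(P):
    c=P[:,:2].mean(0); d=np.linalg.svd(P[:,:2]-c)[2][0]; return c,d
def seg(p,centre,r,zr,cond):
    P,u,v=cloud(p); I=p['img'][v,u].astype(int)
    m=(np.hypot(*(P[:,:2]-centre).T)<r)&(P[:,2]>zr[0])&(P[:,2]<zr[1])&cond(I)
    return P[m],u[m],v[m]
dark=lambda I:I.max(1)<75
orange=lambda I:(I[:,0]>150)&(I[:,2]<90)&(I[:,0]>I[:,1]+40)
green=lambda I:(I[:,1]>I[:,0]+25)&(I[:,1]>I[:,2]+15)
blue=lambda I:(I[:,2]>I[:,0]+50)&(I[:,2]>80)
E
python3 - <<'E'
from meas import *
for n in['top','side']:
    p=dict(np.load(n+'1.npz')); 
    print(n)
    c0=np.array([0.40,0.0])
    if n=='top': c0=world(p,273,253)[:2]; print(world(p,273,253)); C=c0
    else: c0=C
    H,_,_=seg(p,c0,.12,(.10,.15),dark)
    c,d=line(H); t=(H[:,:2]-c)@d; w=(H[:,:2]-c)@[-d[1],d[0]]
    print('handle',len(H),c,'mid',c+d*(t.min()+t.max())/2,'len',np.ptp(t),'wid',np.ptp(w),'ang',np.degrees(np.arctan2(d[1],d[0])),'z',np.percentile(H[:,2],[5,50,95]))
    O,_,_=seg(p,c0,.13,(.01,.06),orange); print('lip',len(O),O.mean(0),np.ptp(O,0), 'dirn',np.degrees(np.arctan2(*(O.mean(0)[:2]-c)[::-1])))
    G,_,_=seg(p,c0,.07,(.0,.07),green); print('ball',len(G),G.mean(0),G.min(0),G.max(0))
    B,u,v=seg(p,np.array([.4,.4]),.3,(.05,.09),blue)
    Z=B[B[:,2]>.06];r=cv2.minAreaRect(Z[:,:2].astype(np.float32)*1000);print('cush',len(Z),r,np.median(Z[:,2]))
    for nm,cx,th in [('tray',0,0)]:
        pass
    P,u,v=cloud(p);I=p['img'][v,u].astype(int)
    # bin, bottle
    m=(I[:,0]>150)&(I[:,1]>140)&(I[:,2]<60)&(P[:,2]>.1); print('bin',P[m].min(0),P[m].max(0))
    m=(P[:,2]>.05)&(P[:,0]>.55)&(abs(P[:,1])<.2)&(P[:,0]<.9);print('bottle',P[m].min(0),P[m].max(0))
E
```

```text
top
[0.47236209 0.00294339 0.12466256]
handle 349 [0.46689895 0.00256815] mid [0.46689946 0.00256947] len 0.1650779267723274 wid 0.015629043350080706 ang -110.77888725257313 z [0.12430331 0.12814505 0.13236605]
lip 117 [ 0.55207343 -0.02974441  0.02769524] [0.02934946 0.03769007 0.01318307] dirn -20.77519542362506
ball 40 [0.46970219 0.00188669 0.04302912] [ 0.45183978 -0.01145856  0.03589584] [0.48097975 0.01501455 0.05389646]
cush 4303 ((485.667236328125, 433.1550598144531), (275.97705078125, 108.9701156616211), 0.14018304646015167) 0.06853249093154104
bin [ 0.40571991 -0.52942616  0.14447167] [ 0.57136349 -0.39081717  0.16151213]
bottle [ 0.70309888 -0.09800783  0.05006043] [0.79532069 0.1362506  0.17803447]
side
handle 441 [0.46988326 0.02037162] mid [0.46384314 0.00505191] len 0.17260079381693766 wid 0.016900390814832675 ang 68.48212599360544 z [0.10845873 0.12557472 0.12771718]
lip 114 [ 0.55091289 -0.03004773  0.02587839] [0.03753443 0.04521493 0.00731695] dirn -31.891254816646544
ball 139 [0.46522321 0.01199398 0.039732  ] [ 0.44832548 -0.00679849  0.02881925] [0.48056558 0.0244027  0.04810582]
cush 10579 ((485.6776428222656, 430.4141540527344), (280.3941955566406, 100.73157501220703), 0.9963839650154114) 0.06751599506655347
bin [ 0.404756   -0.52949489  0.14867137] [ 0.56982792 -0.38900339  0.15447902]
bottle [ 0.7062552  -0.08564629  0.05003337] [0.79199584 0.13509304 0.1724392 ]
```

send_rows --deltas '[[[0.6,1.1,0,0,0,1.1],[2.2,3.9,0,0,0,3.7],[4.3,7.8,0,0,0,7.5],[6.5,11.7,0,0,0,11.2],[8.7,15.6,0,0,0,14.9],[10.8,19.5,0,0,0,18.7],[13,23.4,0,0,0,22.4],[15.1,27.2,0,0,0,26.1],[17.3,31.1,0,0,0,29.8],[19.5,35,0,0,0,33.6],[21.6,38.9,0,0,0,37.3],[23.8,42.8,0,0,0,41]]]'

```text
clock: 1.8
tcp_pos: [0.3952, -0.1227, 0.2316]
orientation: [0.0, 0.879, 0.478, 0.0]
wrist_force: [1.2, -1.3, -0.4]
finger_gap: 0.0857
```

Run:
```python
from meas import *
for n in['top','side']:
    p=dict(np.load(n+'1.npz')); B,u,v=seg(p,np.array([.4,.4]),.3,(.055,.09),blue)
    for nm,sel in(('near',np.min),('far',np.max)):
        xs=np.arange(.37,.6,.01); ys=[sel(B[abs(B[:,0]-x)<.006,1]) for x in xs]
        for _ in range(2):
            k=np.polyfit(xs,ys,1); 
        print(n,nm,np.degrees(np.arctan(k[0])),np.polyval(k,.4857),np.std(ys-np.polyval(k,xs)))
```

```text
top near -0.09896774576074707 0.3805322180278442 0.0007410462676926454
top far 0.1653670889057777 0.48610228704570685 0.0010316768942957905
side near 0.028313408040416693 0.3821203185526514 0.0010715792178676029
side far 3.4260229424637916 0.47623387214701346 0.00032547925213775685
```

send_rows --deltas '[[[2.2,3.9,0,0,0,3.7],[4.2,7.4,0,0,0,7.2],[5.6,10,0,0,0,9.7],[6.5,11.7,0,0,0,11.3],[7,12.5,0,0,0,12.1],[7.1,12.8,0,0,0,12.3],[7.1,12.8,0,0,0,12.3],[7.1,12.8,0,0,0,12.3]]]'

```text
clock: 2.6
tcp_pos: [0.4657, 0.0022, 0.2314]
orientation: [0.0, 0.824, 0.567, -0.0]
wrist_force: [-0.1, -0.5, -0.3]
finger_gap: 0.0856
```

Run:
```python
from meas import *
s=get_state(); print(s['joint_pos'],s['tcp_pos'],s['orientation'],s['clock'],s['wrist_force'])
w,x,y,z=s['orientation']; print('yaw_y',2*np.degrees(np.arctan2(y,x))-90)
p=read_camera('side'); save(p,'side2.png')
a=p['img'][130:290,230:400,::-1]; cv2.imwrite('pics/s2c.png',cv2.resize(a,None,fx=4,fy=4))
p=read_camera('top'); save(p,'top2.png')
```

```text
[-1.67709955e-01  1.01926748e-01 -2.20295001e-01  1.24864479e+00
 -2.89317837e-04  1.76804600e+00] [0.46566142 0.00221373 0.23136917] [ 7.93335417e-05  8.23684266e-01  5.67048681e-01 -1.25956036e-04] 2.6 [-0.0920469  -0.47505744 -0.27455134]
yaw_y -20.910645762264025
```

View pics/s2c.png

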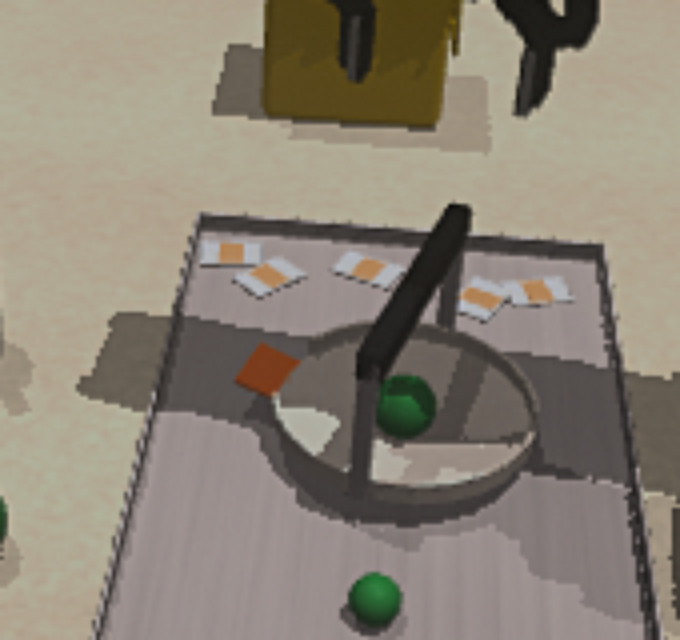

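View pics/top2.png

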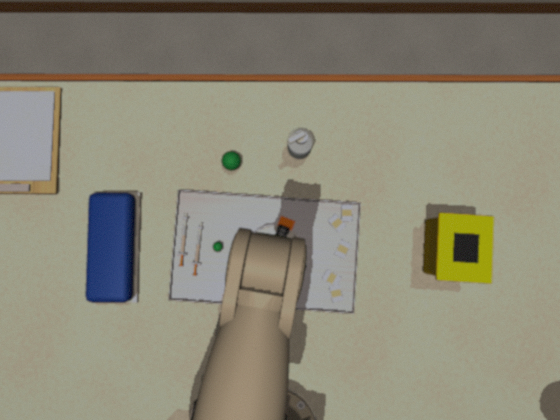

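The side crop shows the open fingers at (355,75) and (525,110), straddling the line of the bar whose middle is at (415,290). Lowering now.

send_rows --deltas '[[[0,0,-1.5,0,0,0],[0,0,-4,0,0,0],[0,0,-6.5,0,0,0],[0,0,-9,0,0,0],[0,0,-11,0,0,0],[0,0,-12.4,0,0,0],[0,0,-13.1,0,0,0],[0,0,-13.2,0,0,0],[0,0,-13.2,0,0,0]]]'

```text
clock: 3.6
tcp_pos: [0.4664, 0.0025, 0.0998]
orientation: [0.0, 0.824, 0.567, 0.0]
wrist_force: [0.6, -0.7, -0.0]
finger_gap: 0.0852
```

Run:
```python
from meas import *
s=get_state(); print(s['tcp_pos'],s['wrist_force'])
p=read_camera('side'); save(p,'side3.png')
a=p['img'][130:290,230:400,::-1]; cv2.imwrite('pics/s3c.png',cv2.resize(a,None,fx=4,fy=4))
```

```text
[0.46640833 0.00249351 0.09977547] [ 0.63404286 -0.67407413 -0.01600625]
```

View pics/s3c.png

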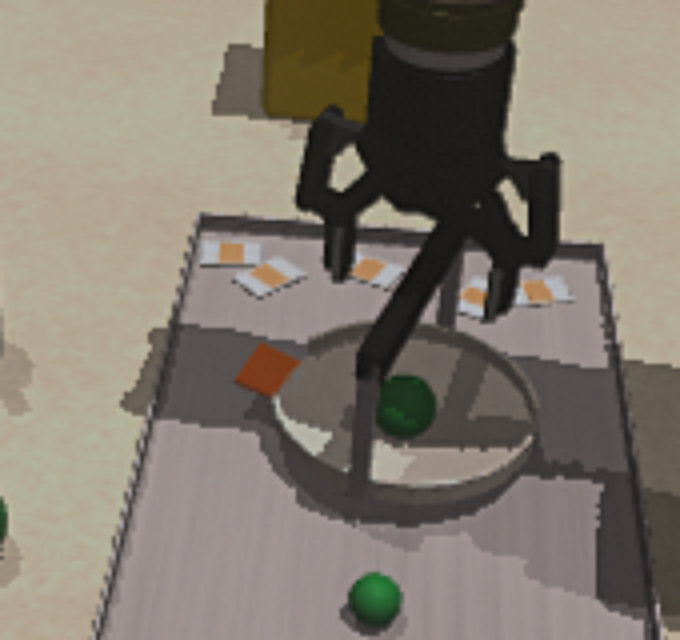

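The bar (417,288) lies midway between the fingertips (340,270) and (495,310). Closing in two stages.

send_rows --deltas '[[[0,0,-13.2,0,0,0]]]' --jaw 5

```text
out of range
```

send_rows --deltas '[[[0,0,0,0,0,0],[0,0,0,0,0,0],[0,0,0,0,0,0],[0,0,0,0,0,0],[0,0,0,0,0,0],[0,0,0,0,0,0]]]' --jaw -0.5 --force 20

```text
clock: 4.25
tcp_pos: [0.4661, 0.0029, 0.0993]
orientation: [0.0, 0.823, 0.568, 0.0]
wrist_force: [0.1, 0.2, 0.1]
finger_gap: 0.0212
```

My first call there was malformed: it had an out-of-range jaw value and a stray shift. It was refused whole, so nothing moved. The gap is now 21 mm, and I go on closing gently.

send_rows --deltas '[[[0,0,0,0,0,0],[0,0,0,0,0,0],[0,0,0,0,0,0],[0,0,0,0,0,0],[0,0,0,0,0,0]]]' --jaw -0.7 --force 25

```text
clock: 4.75
tcp_pos: [0.4663, 0.0028, 0.0993]
orientation: [0.0, 0.823, 0.568, 0.0]
wrist_force: [0.6, -0.4, -1.2]
finger_gap: 0.0155
```

send_rows --deltas '[[[0,0,0,0,0,0],[0,0,0,0,0,0],[0,0,0,0,0,0],[0,0,0,0,0,0]]]' --jaw -1 --force 70

```text
clock: 5.15
tcp_pos: [0.4664, 0.0028, 0.0995]
orientation: [0.0, 0.823, 0.568, 0.0]
wrist_force: [1.8, -0.3, 1.2]
finger_gap: 0.0149
```

Run:
```python
from meas import *
s=get_state(); print(s['tcp_pos'],s['wrist_force'],s['ft_torque'],s['finger_gap'])
p=read_camera('side'); save(p,'side4.png')
a=p['img'][130:290,230:400,::-1]; cv2.imwrite('pics/s4c.png',cv2.resize(a,None,fx=4,fy=4))
```

```text
[0.46641243 0.00278182 0.09947229] [ 1.80449248 -0.33542138  1.20408861] [-0.05423999 -0.37571581  0.09099465] 0.014864431440903747
```

View pics/s4c.png

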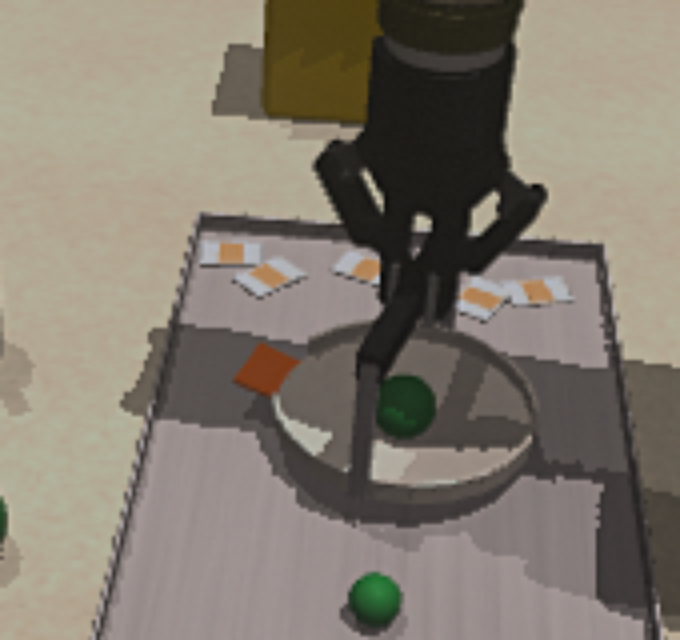

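The fingers hold the bar (gap 14.9 mm) and the ball sits in the middle. Lifting 10 cm smoothly.

send_rows --deltas '[[[0,0,0.1,0,0,0],[0,0,0.3,0,0,0],[0,0,0.6,0,0,0],[0,0,1.1,0,0,0],[0,0,1.7,0,0,0],[0,0,2.3,0,0,0],[0,0,2.9,0,0,0],[0,0,3.5,0,0,0],[0,0,4.1,0,0,0],[0,0,4.6,0,0,0],[0,0,4.9,0,0,0],[0,0,5,0,0,0]]]'

```text
clock: 6.4
tcp_pos: [0.4663, 0.0028, 0.1497]
orientation: [0.0, 0.823, 0.568, 0.0]
wrist_force: [0.6, 0.8, -3.9]
finger_gap: 0.0149
```

Run:
```python
from meas import *
s=get_state(); print(s['tcp_pos'],s['wrist_force'],s['ft_torque'],s['finger_gap'])
p=read_camera('side'); save(p,'side5.png')
a=p['img'][110:270,230:400,::-1]; cv2.imwrite('pics/s5c.png',cv2.resize(a,None,fx=4,fy=4))
```

```text
[0.46634767 0.00282909 0.14972735] [ 0.58907438  0.84626168 -3.91923052] [ 0.03545854 -0.00409678 -0.01916149] 0.014856565719823236
```

View pics/s5c.png

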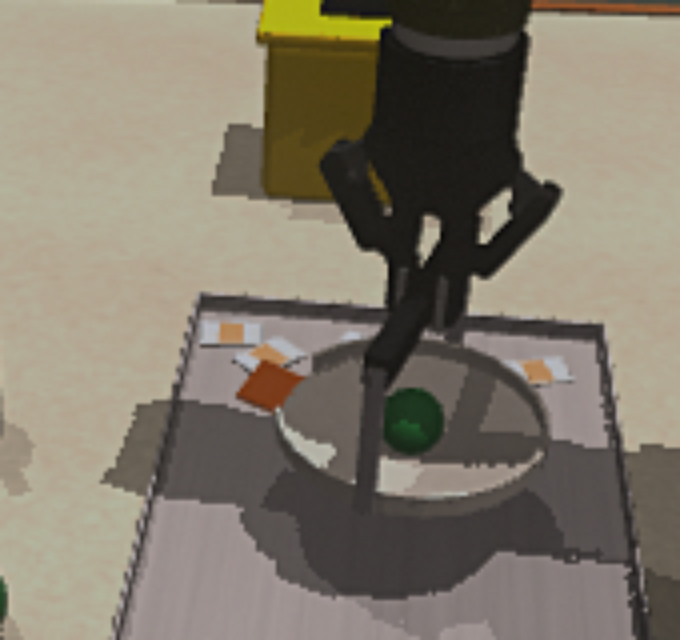

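The dish is lifted, level, with the ball in the middle (412,420). Continuing up to 10 cm.

send_rows --deltas '[[[0,0,0.1,0,0,0],[0,0,0.3,0,0,0],[0,0,0.7,0,0,0],[0,0,1.3,0,0,0],[0,0,1.9,0,0,0],[0,0,2.5,0,0,0],[0,0,3.1,0,0,0],[0,0,3.7,0,0,0],[0,0,4.3,0,0,0],[0,0,4.8,0,0,0],[0,0,5,0,0,0],[0,0,5.1,0,0,0]]]'

```text
clock: 7.65
tcp_pos: [0.4662, 0.0028, 0.2006]
orientation: [0.0, 0.823, 0.568, 0.0]
wrist_force: [-0.4, -0.2, -3.5]
finger_gap: 0.0145
```

Run:
```python
from meas import *
s=get_state(); print(s['clock'],s['tcp_pos'],s['joint_pos'],s['wrist_force'])
c=s['tcp_pos'][:2]
p=read_camera('side')
O,_,_=seg(p,c,.14,(.09,.16),lambda I:(I[:,0]>100)&(I[:,2]<70)&(I[:,0]>I[:,1]+40)); print(len(O),O.mean(0),np.degrees(np.arctan2(*(O.mean(0)[:2]-c)[::-1])))
```

```text
7.65 [0.46623751 0.00281814 0.20056582] [-1.66357982e-01  1.15924516e-01 -2.80813273e-01  1.17363943e+00
 -5.22794701e-05  1.76817697e+00] [-0.36241022 -0.18144082 -3.5493867 ]
112 [ 0.55086555 -0.03005065  0.12711564] -21.22573195953927
```

send_rows --deltas '[[[0,0,0,0,0,0.3],[0,0,0,0,0,0.8],[0,0,0,0,0,1.5],[0,0,0,0,0,2.4],[0,0,0,0,0,3.5],[0,0,0,0,0,4.8],[0,0,0,0,0,6.3],[0,0,0,0,0,8],[0,0,0,0,0,9.9],[0,0,0,0,0,12],[0,0,0,0,0,14.3],[0,0,0,0,0,16.8]]]'

```text
clock: 8.9
tcp_pos: [0.4661, 0.0028, 0.2003]
orientation: [0.0, 0.731, 0.683, 0.0]
wrist_force: [0.2, -0.4, -3.3]
finger_gap: 0.0148
```

send_rows --deltas '[[[0,0,0,0,0,2.5],[0,0,0,0,0,5],[0,0,0,0,0,7.5],[0,0,0,0,0,10],[0,0,0,0,0,12.5],[0,0,0,0,0,15],[0,0,0,0,0,17.5],[0,0,0,0,0,20],[0,0,0,0,0,22.5],[0,0,0,0,0,25],[0,0,0,0,0,27.5],[0,0,0,0,0,30]]]'

```text
clock: 10.1
tcp_pos: [0.4661, 0.0029, 0.2003]
orientation: [0.0, 0.529, 0.849, 0.0]
wrist_force: [-0.1, 0.1, -3.9]
finger_gap: 0.0147
```

Run:
```python
from meas import *
s=get_state(); print(s['clock'],s['tcp_pos'],s['joint_pos'],s['wrist_force'],s['orientation'])
p=read_camera('side'); save(p,'side6.png')
a=p['img'][90:250,230:400,::-1]; cv2.imwrite('pics/s6c.png',cv2.resize(a,None,fx=4,fy=4))
```

```text
10.1 [0.46612789 0.00286266 0.20032276] [-1.66372935e-01  1.16099794e-01 -2.81220484e-01  1.17338506e+00
  5.63895531e-05  9.48232045e-01] [-0.07015525  0.11188376 -3.92483319] [3.13172162e-05 5.28898787e-01 8.48684906e-01 4.34026405e-05]
```

View pics/s6c.png

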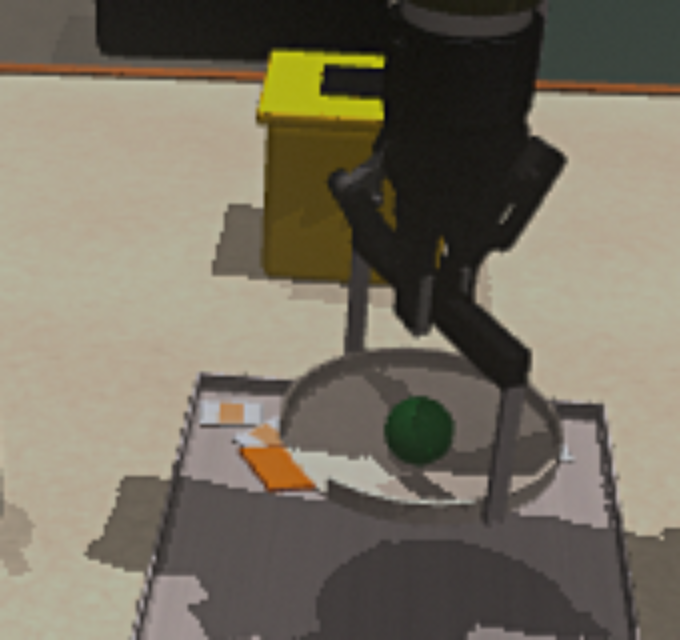

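The turn is half done with the ball centred (418,430). Continuing.

send_rows --deltas '[[[0,0,0,0,0,1],[0,0,0,0,0,2.5],[0,0,0,0,0,4.5],[0,0,0,0,0,7],[0,0,0,0,0,9.5],[0,0,0,0,0,12],[0,0,0,0,0,14.5],[0,0,0,0,0,17],[0,0,0,0,0,19.5],[0,0,0,0,0,22],[0,0,0,0,0,24.5],[0,0,0,0,0,27]]]'

```text
clock: 11.35
tcp_pos: [0.4661, 0.0029, 0.2003]
orientation: [0.0, 0.316, 0.949, 0.0]
wrist_force: [-0.4, 0.2, -3.7]
finger_gap: 0.0147
```

send_rows --deltas '[[[0,0,0,0,0,2.5],[0,0,0,0,0,5],[0,0,0,0,0,7.5],[0,0,0,0,0,10],[0,0,0,0,0,12.5],[0,0,0,0,0,15],[0,0,0,0,0,17.5],[0,0,0,0,0,19.9],[0,0,0,0,0,22.1],[0,0,0,0,0,24.1],[0,0,0,0,0,25.9],[0,0,0,0,0,27.5]]]'

```text
clock: 12.55
tcp_pos: [0.4661, 0.0028, 0.2003]
orientation: [-0.0, 0.082, 0.997, 0.0]
wrist_force: [0.4, 0.1, -4.8]
finger_gap: 0.0151
```

send_rows --deltas '[[[0,0,0,0,0,1.5],[0,0,0,0,0,2.9],[0,0,0,0,0,4.2],[0,0,0,0,0,5.4],[0,0,0,0,0,6.5],[0,0,0,0,0,7.4],[0,0,0,0,0,8.2],[0,0,0,0,0,8.8],[0,0,0,0,0,9.2],[0,0,0,0,0,9.4],[0,0,0,0,0,9.4],[0,0,0,0,0,9.4]]]'

```text
clock: 13.75
tcp_pos: [0.4661, 0.0028, 0.2003]
orientation: [0.0, 0.001, 1.0, 0.0]
wrist_force: [0.2, -0.5, -4.0]
finger_gap: 0.0151
```

```bash
cat > chk.py <<'E'
from meas import *
import sys
k=sys.argv[1]
s=get_state(); print(s['clock'],s['tcp_pos'],s['joint_pos'],s['qvel'],s['wrist_force'],s['orientation'])
w,x,y,z=s['orientation']; print('yaw_y',2*np.degrees(np.arctan2(y,x))-90)
c=s['tcp_pos'][:2]
for n in('side','top'):
    p=read_camera(n); save(p,n+k+'.png')
    if n=='side': cv2.imwrite('pics/s%sc.png'%k,cv2.resize(p['img'][90:330,200:440,::-1],None,fx=2.5,fy=2.5))
    O,u,v=seg(p,c,.14,(.09,.16),lambda I:(I[:,0]>100)&(I[:,2]<70)&(I[:,0]>I[:,1]+40))
    if len(O): print(n,'lip',len(O),O.mean(0),np.degrees(np.arctan2(*(O.mean(0)[:2]-c)[::-1])),cv2.minAreaRect(O[:,:2].astype(np.float32)*1000))
    H,_,_=seg(p,c,.11,(.2,.235),dark)
    G,_,_=seg(p,c,.07,(.1,.17),green)
    if len(G): print('ball',len(G),G.mean(0),G.min(0),G.max(0))
E
python3 chk.py 7
```

```text
13.75 [0.46613077 0.00282967 0.20032098] [-1.66444160e-01  1.16185564e-01 -2.81126259e-01  1.17348993e+00
  5.85456573e-05 -1.63924728e-01] [-0.00083954  0.00143328  0.00040758  0.00010363  0.00047779  0.00168337] [ 0.246812   -0.5449612  -4.00242609] [2.13572651e-06 1.25971592e-03 9.99999206e-01 2.93207549e-05]
yaw_y 89.85564715098732
side lip 129 [0.46653612 0.09623778 0.12728196] 89.75135889297495 ((465.6099548339844, 95.14820861816406), (30.632339477539062, 41.33441925048828), 88.06570434570312)
ball 42 [0.47040053 0.01385949 0.13767228] [ 0.45883415 -0.00470645  0.12934365] [0.4834167  0.02305545 0.14745164]
```

View pics/s7c.png

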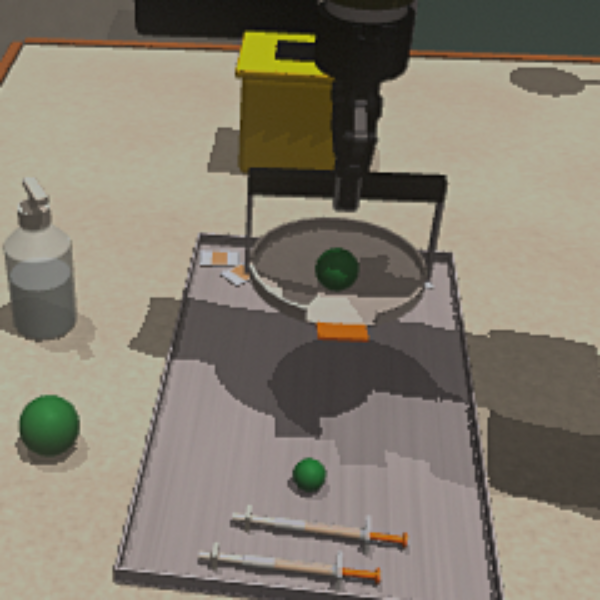

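View pics/top7.png

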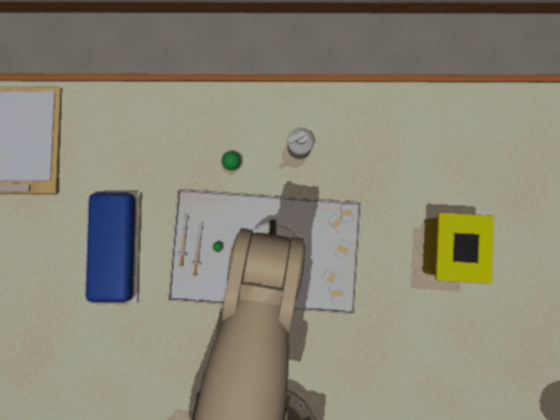

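The lip points at the cushion (side crop 343,330), the ball is centred (337,268), and the syringes and bottle look unmoved. I'll settle briefly, then check level and ball position numerically.

send_rows --deltas '[[[0,0,0,0,0,0],[0,0,0,0,0,0],[0,0,0,0,0,0],[0,0,0,0,0,0],[0,0,0,0,0,0]]]'

```text
clock: 14.35
tcp_pos: [0.4661, 0.0028, 0.2003]
orientation: [0.0, 0.001, 1.0, 0.0]
wrist_force: [0.7, 0.0, -2.8]
finger_gap: 0.0151
```

Run:
```python
from meas import *
from scipy.optimize import least_squares
s=get_state(); c=s['tcp_pos'][:2]; p=read_camera('side')
def ballfit(p,zr):
    G,_,_=seg(p,c,.06,zr,lambda I:(I[:,1]>I[:,0]*1.4)&(I[:,1]>I[:,2]*1.2)&(I[:,1]>20))
    cam=p['R'].T@-p['t']
    r=least_squares(lambda q:np.linalg.norm(G-q,axis=1)-.02,G.mean(0)-[0,.01,.01],loss='soft_l1',f_scale=.002); return len(G),r.x,np.abs(r.fun).mean()
print('ball',ballfit(p,(.1,.17)), 'before',ballfit(dict(np.load('side1.npz')),(0,.07)))
P,u,v=cloud(p)
m=(abs(P[:,1]-c[1])<.03)&(abs(P[:,0]-c[0])<.1)&(P[:,2]>.195)&(abs(P[:,0]-c[0])>.02)&(p['img'][v,u].max(1)<80)
m&=(P[:,2]<.24)
for a,b in((-.09,-.06),(-.06,-.03),(.03,.06),(.06,.09)):
    k=m&(P[:,0]-c[0]>a)&(P[:,0]-c[0]<b); print('bar',a,k.sum(),P[k,2].max() if k.any() else None,P[k,2].mean() if k.any() else None,P[k,1].mean())
# rim: top points per azimuth
d=P[:,:2]-c; r=np.hypot(*d.T); az=np.degrees(np.arctan2(d[:,1],d[:,0]))
k=(r>.073)&(r<.084)&(P[:,2]>.115)&(P[:,2]<.16)
q=[]
for a in range(-180,180,15):
    j=k&(az>=a)&(az<a+15)
    if j.sum()>3: q.append([a+7,np.percentile(P[j,2],90)*1000,j.sum()])
print(np.round(q,1).tolist())
O,_,_=seg(p,c,.14,(.09,.16),lambda I:(I[:,0]>100)&(I[:,2]<70)&(I[:,0]>I[:,1]+40)); print('lip z',O[:,2].mean())
old=dict(np.load('side1.npz')); diff=np.abs(old['img'].astype(int)-p['img']).max(2)
for n,(x0,x1,y0,y1) in dict(syr=(265,375,285,330),bot=(195,235,160,230)).items(): print(n,diff[y0:y1,x0:x1].mean(),diff[y0:y1,x0:x1].max())
print(s['qvel'],s['clock'])
```

```text
ball (214, array([0.46568204, 0.00274134, 0.12771733]), np.float64(0.0008613387288278687)) before (175, array([0.46555156, 0.00252113, 0.02703474]), np.float64(0.0009552352925897495))
bar -0.09 137 0.2288418586357827 0.2184323963237874 0.00922727753841233
bar -0.06 158 0.2293641203931193 0.2202210115098132 0.00916936371037027
bar 0.03 156 0.22823306122462372 0.2198568912579997 0.0088456077002712
bar 0.06 142 0.22861407341799966 0.218769409576612 0.00860482958035283
[[-173.0, 138.1, 33.0], [-158.0, 135.5, 39.0], [-143.0, 135.2, 44.0], [-128.0, 135.1, 48.0], [-113.0, 135.3, 50.0], [-98.0, 135.1, 53.0], [-83.0, 135.2, 50.0], [-68.0, 134.9, 46.0], [-53.0, 135.6, 37.0], [-38.0, 135.1, 37.0], [-23.0, 135.6, 23.0], [-8.0, 135.5, 21.0], [7.0, 150.3, 32.0], [22.0, 136.0, 25.0], [37.0, 135.7, 38.0], [52.0, 136.2, 51.0], [67.0, 135.3, 41.0], [82.0, 125.2, 22.0], [97.0, 125.1, 22.0], [112.0, 135.0, 41.0], [127.0, 135.7, 39.0], [142.0, 135.5, 31.0], [157.0, 136.5, 18.0], [172.0, 154.1, 42.0]]
lip z 0.12712680289551478
syr 2.4555555555555557 5
bot 2.5564285714285715 6
[ 1.08989765e-03  6.75756238e-05  3.82902090e-04  6.61311720e-04
 -1.09931514e-03 -1.96721252e-03] 14.35
```

```bash
python3 -c "
from workcell import *
print(hand_in())"
```

```text
the job is handed in; nothing more can be done
None
```

I took the dish by the middle of its black bar handle and lifted it straight up about 10 cm. Held there, I turned it level by about 111° to the left, so the orange lip points at the cushion's long side. I handed the job in at about 14.4 s, still holding the dish.

What the last checks showed:
- **Lip direction:** it points at 89.8° by camera and 89.9° by tool yaw. The cushion's long side runs at 0° ± 0.2°, so square would be 90°. One far-edge fit from the side camera gave 3.4°; I dropped it because that edge is cut off at the picture's border.
- **Ball:** it is within 1 mm of the dish's centre, and about 100 mm higher than at the start.
- **Level:** rim height is about 135 to 136 mm almost all round. The exceptions are the lip gap and the spots where the handle posts stand. The bar is the same height at both ends to within 1 mm.
- **Bystanders:** the picture patches of the syringes and the bottle match the first picture to within noise.
- **Arm:** it was at rest, with wrist force of about 3 to 4 N, which is roughly the weight of the dish.

While closing the gripper I sent one malformed call (out-of-range jaw value and a stray downward shift). It was refused whole and nothing moved.

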